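# Set the fixture's rest and bring the cast lever over it, level

### The arm

A 7-joint arm with a two-finger parallel gripper is mounted at the origin on a cart in front of the work surface, level with it; the furniture and walls round the work are solid. World frame = base frame: x ahead of the robot, y to its left, z up, the work surface at z = 0. Lengths are in mm, angles in rad, forces in N, time in s.
With the tool pointing down it reaches from about 400 to 850 mm from the base axis. Payload 4.5 kg.
Tool frame: the origin (TCP) lies at the very end of the fingers, on their centre line; the grasp point (between the pads) lies 19 mm behind it; z points along the fingers, y is the line along which they close (so a half turn about z gives the same grasp; the last joint's range is limited). The gripper opens to 88 mm and grips with 3 to 60 N. Pads are 18 mm wide; open, the fingers measure 123 mm over their backs; the gripper's body (75 mm by 187 mm) begins 45 mm behind the grasp point.
Start: joints at [-1.262, 0.689, -0.195, 1.565, 0.157, 0.902, -0.215], TCP at [169.576, 601.579, 238.743] pointing down, gripper open.
Joint ranges: [-3.01, 3.01], [-0.46, 2.08], [-1.47, 1.51], [0.13, 2.56], [-1, 4.14], [0.04, 2.09], [-2.66, 2.66]. Speed limits (rad/s): [2.57, 2.57, 3.14, 3.14, 3.14, 3.14, 3.14].

### API

Orientations are given as a unit quaternion [x, y, z, w].
In Python, from station import r, vision gives the robot as it stands.
- The arm moves only by the tool carry_out, never from a script. Its argument "deltas" is a list of rows, each an object of numbers: "gripper": the opening, from -1 (shut) to 1 (fully open); "dx", "dy", "dz": the shift along the world's x, y, z in cm; "ax", "ay", "az": the turn, a rotation vector about the world's x, y, z in degrees. In form: [{"gripper": .., "dx": .., "dy": .., "dz": .., "ax": .., "ay": .., "az": ..}, ...]. A call has exactly 8 rows; each row shifts and turns the commanded pose from where the row before left it; what a row does not reach is not made up. A row lasts 1/10 s, in which the tool goes at most 50 mm and 8.59 degrees, less where a joint would pass 70% of its speed; a pose out of reach is approached as far as the arm can. A call with a gripper value outside its range is refused whole. The fingers move at their own pace and stop on an object; "grip_force" is the grip in N (left out, the last holds). Time passes only in rows, so rows that do not move let the fingers close, or fill a call up. It gives the time, the measured TCP pose, the force, the opening and the grip force at its end, in the units of the state.
- r.get_obs(): the state, without advancing time (a new reading comes with each control period).
- vision.camera(name): name is "scene" or "top" or "wrist"; returns a dict with "image" (480x640x3 uint8, red, green, blue), "fovy" (degrees; the focal length in pixels is half the picture's height over the tangent of half this angle, whatever the lens; pixels are square), "cx", "cy" (the principal point, pixels), "extrinsics" (4x4, takes a point from world to camera coordinates). Camera axes: x right, y down, z forward; pixel columns grow to the right and rows downward; lengths in mm; the calibration is good to about 2 mm. The wrist camera is an equidistant fisheye: a pixel r from the principal point sees the ray r / f radians off the axis. A picture is of the moment at which its call begins. There is no depth.
- r.hand_in(): hands the job in; it is judged then, once.
The state is a dict: "time_s": time; "joint_pos": joint angles; "qvel": joint speeds; "joint_torque": joint torques, N m; "eef_pos": TCP position; "eef_rot": TCP orientation; "wrist_force": force on the tool from outside, world axes, zero at the start; "torque": the same for the moment, N m; "width": finger opening in mm; "finger_force": force on a finger pad.
Only numpy, scipy, OpenCV 4.12 (cv2) and the standard library are available. Lean on these libraries where they do the work, as an engineer would, in place of code of your own. Each camera call takes 0.05 s, during which the arm holds its last target. There are 200 camera calls.

### The job

First slide the black rest post of the setting fixture along its track until its black index line meets the red line on the bed, and leave it there. Then grip the blue cast lever across its arm at the yellow band, its balance point, lift it and hold it level and still about 3 cm above the fixture's pin tip, with the hole of the big boss over the pin and the small eye over the rest post. Finish while still holding it there, touching the fixture with nothing, and leave the other things on the bench where they are.

Things in the scene. Friction and masses are not known exactly. Their poses are not given: they have to be found in the camera images.
- fixture: fixture bolted to the bench: dark steel bed 272 x 70 x 12 mm. Origin: centre of its underside; +x along the bed from pin to sliding rest, z up. At x = -97.5 mm, y = 0 an aluminium shoulder (42 mm diameter foot, top 48 mm above the bench) carries a 16 mm steel pin, tip at 66 mm. A red line on both margins of the bed at x = +86.5 mm marks the rest's place.
- pin_tip (a point): tip of the fixture's locating pin, 66 mm above the bench
- rest_slide (a joint): sliding rest: m along the fixture's +x, 0 (stop nearest the pin) to 0.080; at 0.060 its black index line meets the red line. Friction 2.5 N, stays where left. Aluminium carriage 40 x 44 mm, top 22 mm above the bench, bearing a square black post 20 x 20 mm (faces along fixture x and y), top 46 mm above the bench: grip the post from above.
- rest_top (a point): centre of the rest post's top with its small steel pad, 48 mm above the bench, on the fixture's centre line (y = 0); it moves with the rest
- lever: blue cast offset lever, loose, 0.45 kg, lying flat. Origin: at its balance point, level with its underside; x along the straight arm to the eye, y across, z up. Arm 18 mm wide, 4 to 24 mm above the underside, straight for x = -30 to 60 mm; yellow band at x = 0. Boss 52 mm diameter, 32 high, hole 22, at x = -55.5, y = -10 mm. Eye 30 mm diameter, 26 high, hole 15, at x = 124, y = 30 mm.
- boss_bore (a point): centre of the boss's hole at the lever's underside
- eye_bore (a point): centre of the small eye's hole at the lever's underside
- ribbed_tin: bystander: open grey ribbed tin, 71 mm diameter, 102 mm high; origin under its centre
- tape_measure: bystander: yellow tape measure, 58 x 73 x 31 mm; origin under its centre
- pocket_level: bystander: small dark spirit level, 20 x 72 x 36 mm; origin under its centre
- wood_block: bystander: brown wooden block, 32 x 64 x 34 mm; origin under its centre

How it is judged:
By the outcome, as a careful person would: the job done as asked, in the order asked, and still so for the second after the job is handed in, while the arm keeps its last pose, push and grip.
It also fails if it takes over 48 s, if anything falls off the work surface, if the arm or the gripper's body presses on something with over 40 N, if the wrist force passes 120 N, or if a joint passes its speed limit or range.

## Working session

There is one attempt and no reset: what is moved stays moved. The work goes in short steps, Python scripts to look and compute and a tool call to move; the robot and the scene stay as the last step left them, time stands still between calls to the robot, and variables do not carry over. Pictures are saved under pics/ and viewed, at most 10 in all, crops included, and the job is handed in when it is done.

Besides the shell and the picture viewer there is one more tool, called after "Request:" by a JSON object that holds its "op" and its "data". carry_out: Moves the arm, as the interface text tells. Its arguments: {"type":"object","properties":{"deltas":{"type":"array","items":{"type":"object","properties":{"gripper":{"type":"number"},"dx":{"type":"number"},"dy":{"type":"number"},"dz":{"type":"number"},"ax":{"type":"number"},"ay":{"type":"number"},"az":{"type":"number"}}}},"grip_force":{"type":"number"}},"required":["deltas"]}

```bash
mkdir -p pics; ls; python3 - <<'E'
from station import r, vision
import cv2,json,numpy as np
d={}
for n in ["scene","top","wrist"]:
    c=vision.camera(n); cv2.imwrite(f"pics/{n}0.png",c["image"][:,:,::-1])
    d[n]={k:np.array(c[k]).tolist() for k in ("fovy","cx","cy","extrinsics")}
    print(n,d[n]["fovy"],d[n]["cx"],d[n]["cy"],np.round(d[n]["extrinsics"],3).tolist())
json.dump(d,open("cams0.json","w"))
print(r.get_obs())
E
```

```text
pics
scene 54.266976893553704 326.47147020588415 237.01005964119562 [[0.785, -0.62, 0.004, -585.577], [-0.474, -0.603, -0.641, 196.451], [0.4, 0.501, -0.767, 1025.091], [0.0, 0.0, 0.0, 1.0]]
top 56.18911060663572 318.5793209325165 237.96827596384247 [[0.14, -0.99, 0.003, -273.426], [-0.966, -0.137, -0.221, 570.063], [0.219, 0.028, -0.975, 941.764], [0.0, 0.0, 0.0, 1.0]]
wrist 65.70646984690485 313.4600412804556 233.00825334833502 [[0.272, 0.962, -0.002, -623.28], [0.927, -0.261, 0.267, -36.094], [0.257, -0.075, -0.964, 390.188], [0.0, 0.0, 0.0, 1.0]]
{'time_s': 0.15, 'joint_pos': array([-1.26223761,  0.68980748, -0.19454723,  1.56605634,  0.15726771,
        0.90248785, -0.21512869]), 'qvel': array([-0.000637  , -0.00464245,  0.0004944 , -0.00180742,  0.00063168,
        0.0017196 ,  0.0007914 ]), 'joint_torque': array([-1.89405342e-03, -5.27858233e+01, -1.26859881e+00, -1.53586489e+01,
       -5.25411672e-02,  3.89183246e-03,  1.16352467e-04]), 'eef_pos': array([169.46144024, 601.11089583, 238.09767733]), 'eef_rot': array([ 1.36934753e-01,  9.90579831e-01, -6.83320383e-04, -6.49910319e-05]), 'wrist_force': array([ 0.24737046, -0.04663263, -0.45131484]), 'torque': array([-0.06288535, -0.01978796,  0.06820854]), 'finger_force': 0.0, 'width': 88.28426822382879}
```

View pictures.

View pics/scene0.png

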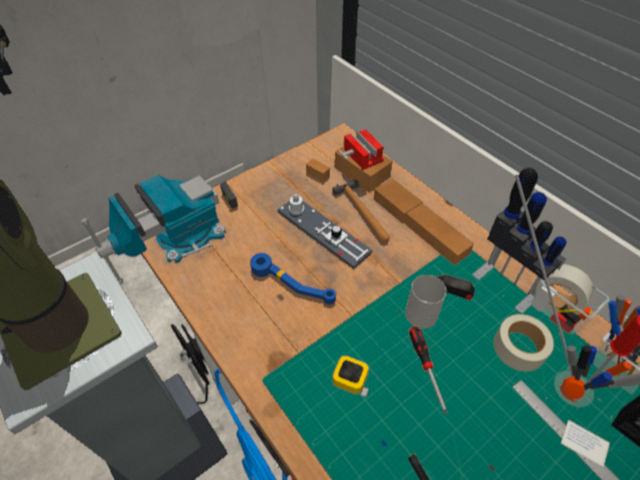

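View pics/top0.png

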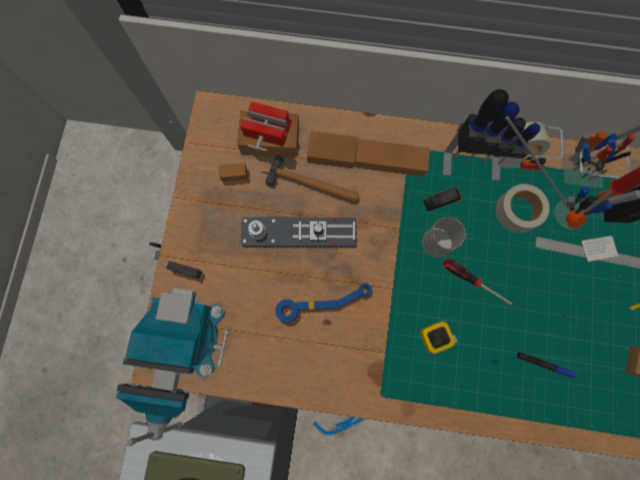

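```bash
python3 - <<'E'
import cv2
for n,(x,y,w,h) in {"top":(232,205,160,120),"scene":(242,188,145,120)}.items():
    im=cv2.imread(f"pics/{n}0.png")[y:y+h,x:x+w]
    cv2.imwrite(f"pics/{n}0c.png",cv2.resize(im,None,fx=5,fy=5,interpolation=cv2.INTER_CUBIC))
E
```

```text
(no output)
```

View pics/top0c.png

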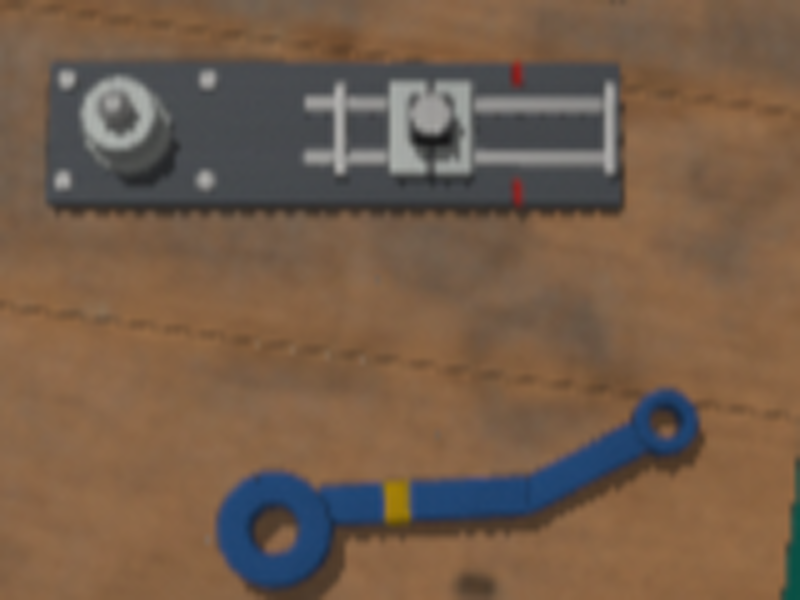

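View pics/scene0c.png

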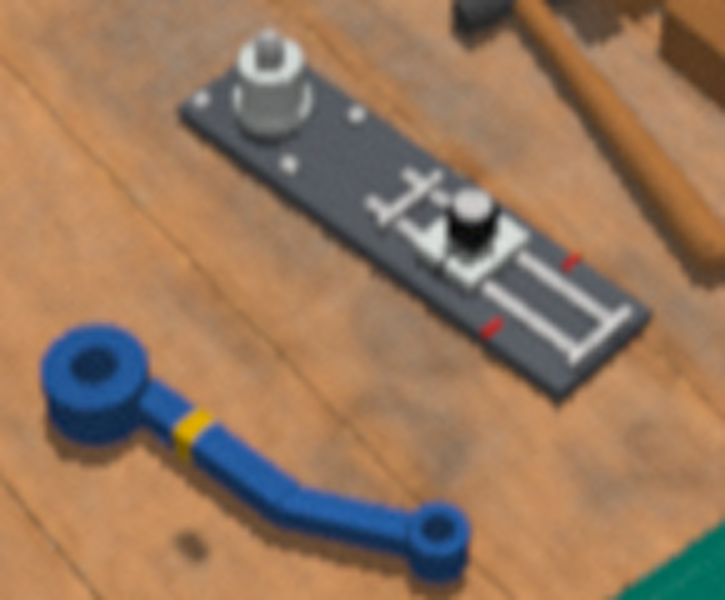

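```bash
cat > h.py <<'E'
import json,numpy as np
def ray(c,u,v,fish=False):
    f=240/np.tan(np.radians(c["fovy"]/2)); E=np.array(c["extrinsics"])
    a,b=(u-c["cx"])/f,(v-c["cy"])/f
    if fish:
        t=np.hypot(a,b); d=np.array([a/t*np.sin(t),b/t*np.sin(t),np.cos(t)])
    else: d=np.array([a,b,1.])
    R=E[:3,:3]; return -R.T@E[:3,3], R.T@(d/np.linalg.norm(d))
def tri(*rs):
    A=sum(np.eye(3)-np.outer(d,d) for o,d in rs); b=sum((np.eye(3)-np.outer(d,d))@o for o,d in rs)
    p=np.linalg.solve(A,b); return p, [round(float(np.linalg.norm(np.cross(p-o,d))),1) for o,d in rs]
def atz(rr,z): o,d=rr; return o+d*(z-o[2])/d[2]
E
python3 - <<'E'
from h import *
C=json.load(open("cams0.json"))
T=lambda p:ray(C["top"],(p[0]+.5)/5-.5+232,(p[1]+.5)/5-.5+205)
S=lambda p:ray(C["scene"],(p[0]+.5)/5-.5+242,(p[1]+.5)/5-.5+188)
for n,t,s,z in [("pin",(116,101),(268,38),66),("pad",(432,113),(476,200),48),("redF",(517,74),(572,262),12),("redN",(517,192),(492,328),12),("boss",(275,529),(95,366),32),("eye",(666,422),(439,524),26),("band",(397,502),(196,423),24),("bedTR",(622,63),(650,315),12),("bedTL",(56,63),None,12),("bedBR",(622,205),(562,392),12),("bedBL",(50,203),(181,111),12),("idx",(432,88),None,22),("idx2",(432,165),None,22)]:
    print(n,*( [np.round(tri(T(t),S(s))[0],1),tri(T(t),S(s))[1],np.round(atz(S(s),z),1)] if s else []),"top@z",np.round(atz(T(t),z),1))
E
```

```text
pin [611.4 -43.8  63.3] [1.6, 1.6] [608.4 -45.6  66. ] top@z [612.2 -44.9  66. ]
pad [ 630.8 -186.    50.9] [0.5, 0.5] [ 632.9 -184.2   48. ] top@z [ 631.1 -185.7   48. ]
redF [ 664.8 -221.9   12.1] [0.2, 0.2] [ 665.1 -221.9   12. ] top@z [ 664.7 -221.8   12. ]
redN [ 607.7 -229.2   11.5] [0.3, 0.3] [ 607.1 -229.5   12. ] top@z [ 607.8 -229.4   12. ]
boss [ 435.9 -142.4   30.8] [0.2, 0.2] [ 435.4 -143.2   32. ] top@z [ 436.  -142.6   32. ]
eye [ 508.8 -310.2   28.1] [0.6, 0.6] [ 510.2 -309.3   26. ] top@z [ 508.5 -310.1   26. ]
band [ 456.3 -194.7   24.3] [0.4, 0.4] [ 456.8 -194.6   24. ] top@z [ 456.  -194.5   24. ]
bedTR [ 676.5 -270.     9.1] [1.5, 1.5] [ 673.2 -271.1   12. ] top@z [ 677.1 -270.6   12. ]
bedTL top@z [639.3  -3.8  12. ]
bedBR [ 609.2 -279.2   10.6] [0.4, 0.4] [ 608.8 -280.1   12. ] top@z [ 608.5 -279.    12. ]
bedBL [572.5 -12.    7.2] [0.2, 0.2] [570.1 -15.9  12. ] top@z [571.8 -13.1  12. ]
idx top@z [ 649.6 -183.1   22. ]
idx2 top@z [ 612.8 -188.3   22. ]
```

Request:
{"op": "carry_out", "data": {"deltas": [{"gripper": 1,"dx": 3.8,"dy": -2.6,"az": -8},{"gripper": 1,"dx": 3.8,"dy": -2.6,"az": -8},{"gripper": 1,"dx": 3.8,"dy": -2.6,"az": -8},{"gripper": 1,"dx": 3.8,"dy": -2.6,"az": -8},{"gripper": 1,"dx": 3.8,"dy": -2.6,"az": -8},{"gripper": 1,"dx": 3.8,"dy": -2.6,"az": -8},{"gripper": 1,"dx": 3.8,"dy": -2.6,"az": -8},{"gripper": 1,"dx": 3.8,"dy": -2.6,"az": -8}]}}

```text
$.deltas[0]: bad value
```

Request:
{"op": "carry_out", "data": {"deltas": [{"gripper": 1,"dx": 3.8,"dy": -2.6,"dz": 0,"ax": 0,"ay": 0,"az": -8},{"gripper": 1,"dx": 3.8,"dy": -2.6,"dz": 0,"ax": 0,"ay": 0,"az": -8},{"gripper": 1,"dx": 3.8,"dy": -2.6,"dz": 0,"ax": 0,"ay": 0,"az": -8},{"gripper": 1,"dx": 3.8,"dy": -2.6,"dz": 0,"ax": 0,"ay": 0,"az": -8},{"gripper": 1,"dx": 3.8,"dy": -2.6,"dz": 0,"ax": 0,"ay": 0,"az": -8},{"gripper": 1,"dx": 3.8,"dy": -2.6,"dz": 0,"ax": 0,"ay": 0,"az": -8},{"gripper": 1,"dx": 3.8,"dy": -2.6,"dz": 0,"ax": 0,"ay": 0,"az": -8},{"gripper": 1,"dx": 3.8,"dy": -2.6,"dz": 0,"ax": 0,"ay": 0,"az": -8}]}}

```text
time_s: 0.95
eef_pos: [474.7, 392.3, 238.6]
eef_rot: [0.643, 0.766, -0.0, -0.0]
wrist_force: [0.7, 1.1, -0.6]
width: 88.0
finger_force: 0.0
```

Request:
{"op": "carry_out", "data": {"deltas": [{"gripper": 1,"dx": 2.0,"dy": -3.7,"dz": 0,"ax": 0,"ay": 0,"az": -8},{"gripper": 1,"dx": 2.0,"dy": -3.7,"dz": 0,"ax": 0,"ay": 0,"az": -8},{"gripper": 1,"dx": 2.0,"dy": -3.7,"dz": 0,"ax": 0,"ay": 0,"az": -8},{"gripper": 1,"dx": 2.0,"dy": -3.7,"dz": 0,"ax": 0,"ay": 0,"az": -8},{"gripper": 1,"dx": 2.0,"dy": -3.7,"dz": 0,"ax": 0,"ay": 0,"az": -8},{"gripper": 1,"dx": 2.0,"dy": -3.7,"dz": 0,"ax": 0,"ay": 0,"az": -8},{"gripper": 1,"dx": 2.0,"dy": -3.7,"dz": 0,"ax": 0,"ay": 0,"az": -8},{"gripper": 1,"dx": 2.0,"dy": -3.7,"dz": 0,"ax": 0,"ay": 0,"az": -8}]}}

```text
time_s: 1.75
eef_pos: [634.0, 96.3, 238.5]
eef_rot: [0.951, 0.309, -0.0, -0.0]
wrist_force: [1.5, 0.5, 0.2]
width: 88.0
finger_force: 0.0
```

Request:
{"op": "carry_out", "data": {"deltas": [{"gripper": 1,"dx": 0,"dy": -4.0,"dz": 0,"ax": 0,"ay": 0,"az": -4},{"gripper": 1,"dx": 0,"dy": -4.0,"dz": 0,"ax": 0,"ay": 0,"az": -4},{"gripper": 1,"dx": 0,"dy": -4.0,"dz": 0,"ax": 0,"ay": 0,"az": -4},{"gripper": 1,"dx": 0,"dy": -4.0,"dz": 0,"ax": 0,"ay": 0,"az": -4},{"gripper": 1,"dx": 0,"dy": -4.0,"dz": 0,"ax": 0,"ay": 0,"az": -4},{"gripper": 1,"dx": 0,"dy": -4.0,"dz": 0,"ax": 0,"ay": 0,"az": -4},{"gripper": 1,"dx": 0,"dy": -4.0,"dz": 0,"ax": 0,"ay": 0,"az": -4},{"gripper": 1,"dx": 0,"dy": 0,"dz": 0,"ax": 0,"ay": 0,"az": 0}]}}

```text
time_s: 2.55
eef_pos: [631.5, -191.0, 239.0]
eef_rot: [0.998, 0.066, -0.001, 0.003]
wrist_force: [-0.2, -1.0, -0.4]
width: 88.1
finger_force: 0.0
```

```bash
python3 - <<'E'
from station import r, vision
import cv2,json,numpy as np
d={}
c=vision.camera("wrist"); cv2.imwrite("pics/wrist1.png",c["image"][:,:,::-1])
json.dump({k:np.array(c[k]).tolist() for k in ("fovy","cx","cy","extrinsics")},open("camw1.json","w"))
o=r.get_obs(); print(o["time_s"],o["eef_pos"],o["eef_rot"],o["joint_pos"])
E
```

```text
2.6 [ 632.36478908 -186.63400073  238.58027323] [ 9.97615473e-01  6.90048076e-02 -5.13518885e-04  1.20008379e-03] [-0.02397317  0.78206258  0.4784057   1.47263135 -0.39694723  0.9841666
 -0.87608227]
```

View pics/wrist1.png

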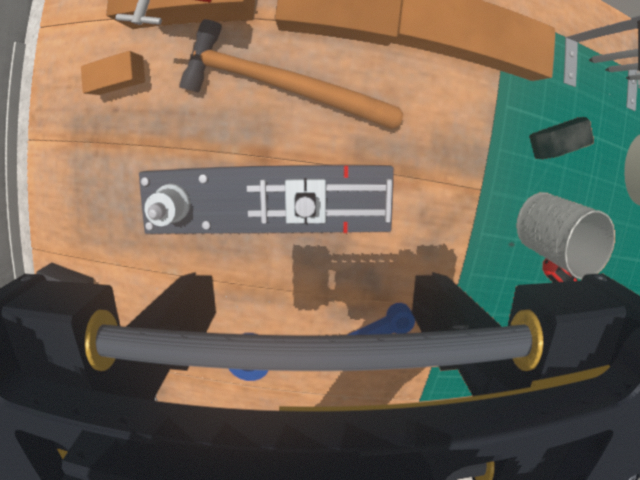

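```bash
python3 - <<'E'
from h import *
import cv2
C=json.load(open("camw1.json")); T=json.load(open("cams0.json"))
W=lambda u,v:ray(C,u,v,True)
for n,p,z in [("pad",(304.5,206),48),("pin",(154.5,211.5),66),("redF",(346,172),12),("redN",(346,227),12),("idxF",(305.5,181),22),("idxN",(305,222),22)]: print(n,np.round(atz(W(*p),z),1))
Tp=lambda p:ray(T["top"],(p[0]+.5)/5-.5+232,(p[1]+.5)/5-.5+205)
print(tri(W(304.5,206),Tp((432,113))),tri(W(154.5,211.5),Tp((116,101))))
im=cv2.imread("pics/wrist1.png")[160:240,135:400]
cv2.imwrite("pics/wrist1c.png",cv2.resize(im,None,fx=3,fy=3,interpolation=cv2.INTER_CUBIC))
E
```

```text
pad [ 630.4 -184.4   48. ]
pin [612.1 -45.5  66. ]
redF [ 663.5 -221.7   12. ]
redN [ 606.7 -230.3   12. ]
idxF [ 650.2 -182.4   22. ]
idxN [ 608.9 -187.2   22. ]
(array([ 630.75547766, -185.03234633,   49.1979471 ]), [0.7, 0.7]) (array([612.15734245, -45.11390619,  65.65985802]), [0.3, 0.3])
```

Request:
{"op": "carry_out", "data": {"deltas": [{"gripper": 1,"dx": 0,"dy": 0,"dz": -3,"ax": 0,"ay": 0,"az": 0},{"gripper": 1,"dx": 0,"dy": 0,"dz": -3,"ax": 0,"ay": 0,"az": 0},{"gripper": 1,"dx": 0,"dy": 0,"dz": -3,"ax": 0,"ay": 0,"az": 0},{"gripper": 1,"dx": 0,"dy": 0,"dz": -3,"ax": 0,"ay": 0,"az": 0},{"gripper": 1,"dx": 0,"dy": 0,"dz": -3,"ax": 0,"ay": 0,"az": 0},{"gripper": 1,"dx": 0,"dy": 0,"dz": -2,"ax": 0,"ay": 0,"az": 0},{"gripper": 1,"dx": 0,"dy": 0,"dz": 0,"ax": 0,"ay": 0,"az": 0},{"gripper": 1,"dx": 0,"dy": 0,"dz": 0,"ax": 0,"ay": 0,"az": 0}]}}

```text
time_s: 3.4
eef_pos: [633.9, -181.1, 68.8]
eef_rot: [0.997, 0.073, -0.0, -0.0]
wrist_force: [0.2, -0.4, 0.3]
width: 88.3
finger_force: 0.0
```

Request:
{"op": "carry_out", "data": {"deltas": [{"gripper": 1,"dx": -0.3,"dy": -0.4,"dz": 0,"ax": 0,"ay": 0,"az": -0.4},{"gripper": 1,"dx": 0,"dy": 0,"dz": -1.4,"ax": 0,"ay": 0,"az": 0},{"gripper": 1,"dx": 0,"dy": 0,"dz": -1.4,"ax": 0,"ay": 0,"az": 0},{"gripper": 1,"dx": 0,"dy": 0,"dz": -1.2,"ax": 0,"ay": 0,"az": 0},{"gripper": 1,"dx": 0,"dy": 0,"dz": 0,"ax": 0,"ay": 0,"az": 0},{"gripper": 0,"dx": 0,"dy": 0,"dz": 0,"ax": 0,"ay": 0,"az": 0},{"gripper": -1,"dx": 0,"dy": 0,"dz": 0,"ax": 0,"ay": 0,"az": 0},{"gripper": -1,"dx": 0,"dy": 0,"dz": 0,"ax": 0,"ay": 0,"az": 0}], "grip_force": 12}}

```text
time_s: 4.2
eef_pos: [631.0, -186.6, 29.3]
eef_rot: [0.998, 0.069, 0.0, 0.0]
wrist_force: [0.6, 1.1, 0.2]
width: 66.4
finger_force: 0.0
```

Request:
{"op": "carry_out", "data": {"deltas": [{"gripper": -1,"dx": 0,"dy": 0,"dz": 0,"ax": 0,"ay": 0,"az": 0},{"gripper": -1,"dx": 0,"dy": 0,"dz": 0,"ax": 0,"ay": 0,"az": 0},{"gripper": -1,"dx": 0,"dy": 0,"dz": 0,"ax": 0,"ay": 0,"az": 0},{"gripper": -1,"dx": 0,"dy": 0,"dz": 0,"ax": 0,"ay": 0,"az": 0},{"gripper": -1,"dx": 0,"dy": 0,"dz": 0,"ax": 0,"ay": 0,"az": 0},{"gripper": -1,"dx": 0,"dy": 0,"dz": 0,"ax": 0,"ay": 0,"az": 0},{"gripper": -1,"dx": 0,"dy": 0,"dz": 0,"ax": 0,"ay": 0,"az": 0},{"gripper": -1,"dx": 0,"dy": 0,"dz": 0,"ax": 0,"ay": 0,"az": 0}]}}

```text
time_s: 5.0
eef_pos: [630.5, -185.8, 28.7]
eef_rot: [0.998, 0.069, -0.0, -0.0]
wrist_force: [-0.9, 1.3, 0.1]
width: 19.9
finger_force: 12.0
```

Request:
{"op": "carry_out", "data": {"deltas": [{"gripper": -1,"dx": 0.08,"dy": -0.58,"dz": 0,"ax": 0,"ay": 0,"az": 0},{"gripper": -1,"dx": 0.08,"dy": -0.58,"dz": 0,"ax": 0,"ay": 0,"az": 0},{"gripper": -1,"dx": 0.08,"dy": -0.58,"dz": 0,"ax": 0,"ay": 0,"az": 0},{"gripper": -1,"dx": 0.08,"dy": -0.58,"dz": 0,"ax": 0,"ay": 0,"az": 0},{"gripper": -1,"dx": 0.08,"dy": -0.58,"dz": 0,"ax": 0,"ay": 0,"az": 0},{"gripper": -1,"dx": 0.08,"dy": -0.58,"dz": 0,"ax": 0,"ay": 0,"az": 0},{"gripper": -1,"dx": 0.08,"dy": -0.58,"dz": 0,"ax": 0,"ay": 0,"az": 0},{"gripper": -1,"dx": 0,"dy": 0,"dz": 0,"ax": 0,"ay": 0,"az": 0}]}}

```text
time_s: 5.8
eef_pos: [636.6, -229.0, 28.7]
eef_rot: [0.998, 0.068, 0.001, 0.001]
wrist_force: [1.6, -1.1, -0.5]
width: 20.2
finger_force: 12.0
```

```bash
python3 - <<'E'
from station import r, vision
import cv2,json,numpy as np
c=vision.camera("wrist"); cv2.imwrite("pics/wrist2.png",c["image"][:,:,::-1])
json.dump({k:np.array(c[k]).tolist() for k in ("fovy","cx","cy","extrinsics")},open("camw2.json","w"))
o=r.get_obs(); print(o["time_s"],o["eef_pos"],o["wrist_force"])
im=c["image"][:,:,::-1][200:400,200:450]
cv2.imwrite("pics/wrist2c.png",cv2.resize(im,None,fx=3,fy=3,interpolation=cv2.INTER_CUBIC))
E
```

```text
5.85 [ 636.55185672 -229.04158214   28.77056006] [ 1.21498262 -2.19276224 -1.37466512]
```

View pics/wrist2c.png

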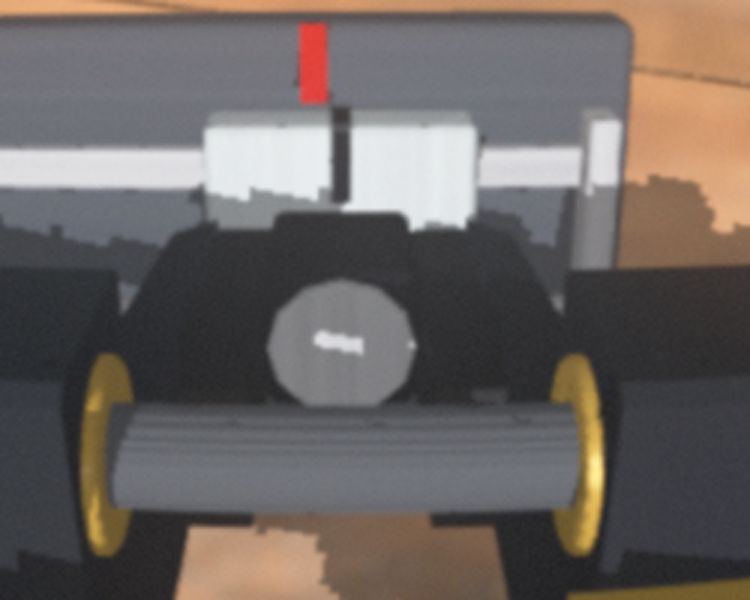

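```bash
python3 - <<'E'
from h import *
C=json.load(open("camw2.json"))
W=lambda p:ray(C,(p[0]+.5)/3-.5+200,(p[1]+.5)/3-.5+200,True)
d=np.array([.135,-.991,0]); P=np.array([612.1,-45.1,0])
for n,p,z in [("red",(315,30),12),("red",(312,98),12),("idx",(341,128),22),("idx",(341,200),22),("pad",(342,343),48),("carL",(205,128),22),("carR",(475,125),22),("stopR in",(581,155),18)]:
    q=atz(W(p),z); print(n,np.round(q,1),(q-P)@d)
from station import r; o=r.get_obs(); print(o["time_s"],o["eef_pos"])
E
```

```text
red [ 669.2 -220.9   12. ] 181.93807391567037
red [ 658.7 -221.8   12. ] 181.42124833970865
idx [ 657.5 -226.4   22. ] 185.79435682657177
idx [ 646.6 -227.9   22. ] 185.79291248504305
pad [ 636.8 -229.3   48. ] 185.84945034959875
carL [ 654.9 -207.    22. ] 166.18707319407974
carR [ 660.6 -245.5   22. ] 205.1083128769919
stopR in [ 656.9 -263.    18. ] 221.9966606816141
5.85 [ 636.55185672 -229.04158214   28.77056006]
```

Request:
{"op": "carry_out", "data": {"deltas": [{"gripper": -1,"dx": 0,"dy": 0,"dz": 0,"ax": 0,"ay": 0,"az": 0},{"gripper": -1,"dx": 0,"dy": 0,"dz": 0,"ax": 0,"ay": 0,"az": 0},{"gripper": -1,"dx": 0,"dy": 0,"dz": 0,"ax": 0,"ay": 0,"az": 0},{"gripper": -1,"dx": 0,"dy": 0,"dz": 0,"ax": 0,"ay": 0,"az": 0},{"gripper": -1,"dx": 0,"dy": 0,"dz": 0,"ax": 0,"ay": 0,"az": 0},{"gripper": -1,"dx": 0,"dy": 0,"dz": 0,"ax": 0,"ay": 0,"az": 0},{"gripper": -1,"dx": 0,"dy": 0,"dz": 0,"ax": 0,"ay": 0,"az": 0},{"gripper": -1,"dx": 0,"dy": 0,"dz": 0,"ax": 0,"ay": 0,"az": 0}]}}

```text
time_s: 6.65
eef_pos: [636.3, -227.0, 28.8]
eef_rot: [0.998, 0.069, 0.0, 0.0]
wrist_force: [2.5, -2.7, -2.3]
width: 20.0
finger_force: 12.0
```

```bash
cat > snap.py <<'E'
from station import r, vision
import cv2,json,numpy as np,sys
n=sys.argv[1]; x,y,w,h,s=map(int,sys.argv[2:7]); cam=sys.argv[7] if len(sys.argv)>7 else "wrist"
c=vision.camera(cam); cv2.imwrite(f"pics/{n}.png",c["image"][:,:,::-1])
json.dump({k:np.array(c[k]).tolist() for k in ("fovy","cx","cy","extrinsics")},open(f"cam_{n}.json","w"))
o=r.get_obs(); print(o["time_s"],o["eef_pos"],o["eef_rot"],o["wrist_force"])
im=c["image"][:,:,::-1][y:y+h,x:x+w]
cv2.imwrite(f"pics/{n}c.png",cv2.resize(im,None,fx=s,fy=s,interpolation=cv2.INTER_CUBIC))
E
python3 snap.py w3 200 200 250 200 3
python3 - <<'E'
import cv2,numpy as np
im=cv2.imread("pics/w3.png").astype(int); b,g,r=im[...,0],im[...,1],im[...,2]
for y in (210,215,220,225,230):
    m=np.where((r[y,280:360]>150)&(g[y,280:360]<110))[0]+280; print("red",y,m.mean() if len(m) else None)
for y in range(244,266,4):
    row=g[y,285:350]; k=row<110; m=np.where(k)[0]+285; print("idx",y,m)
E
```

```text
6.7 [ 636.27583156 -227.05206585   28.78941541] [9.97649327e-01 6.85258669e-02 1.23233218e-04 1.01327502e-04] [ 1.48365607 -2.25956735 -2.17400651]
red 210 308.5
red 215 308.5
red 220 308.5
red 225 308.5
red 230 308.5
idx 244 [311 312 313 314 315]
idx 248 [311 312 313 314 315]
idx 252 [311 312 313 314 315]
idx 256 [311 312 313 314 315]
idx 260 [311 312 313 314 315]
idx 264 [311 312 313 314 315]
```

```bash
python3 - <<'E'
from h import *
C=json.load(open("cam_w3.json"))
d=np.array([.135,-.991,0]); P=np.array([612.1,-45.1,0])
for n,p,z in [("red",(308.5,210),12),("red",(308.5,230),12),("idx",(313,244),22),("idx",(313,260),22)]:
    q=atz(ray(C,*p,True),z); print(n,np.round(q,1),(q-P)@d)
E
```

```text
red [ 668.9 -220.6   12. ] 181.55771743229022
red [ 659.7 -221.8   12. ] 181.5376431227122
idx [ 656.5 -224.3   22. ] 183.58891782755012
idx [ 649.2 -225.3   22. ] 183.59426359195285
```

Request:
{"op": "carry_out", "data": {"deltas": [{"gripper": -1,"dx": -0.03,"dy": 0.1,"dz": 0,"ax": 0,"ay": 0,"az": 0},{"gripper": -1,"dx": 0,"dy": 0.1,"dz": 0,"ax": 0,"ay": 0,"az": 0},{"gripper": -1,"dx": 0,"dy": 0,"dz": 0,"ax": 0,"ay": 0,"az": 0},{"gripper": -1,"dx": 0,"dy": 0,"dz": 0,"ax": 0,"ay": 0,"az": 0},{"gripper": -1,"dx": 0,"dy": 0,"dz": 0,"ax": 0,"ay": 0,"az": 0},{"gripper": -1,"dx": 0,"dy": 0,"dz": 0,"ax": 0,"ay": 0,"az": 0},{"gripper": -1,"dx": 0,"dy": 0,"dz": 0,"ax": 0,"ay": 0,"az": 0},{"gripper": -1,"dx": 0,"dy": 0,"dz": 0,"ax": 0,"ay": 0,"az": 0}]}}

```text
time_s: 7.5
eef_pos: [635.9, -224.6, 28.8]
eef_rot: [0.998, 0.069, -0.0, -0.0]
wrist_force: [2.5, -0.4, -1.2]
width: 19.8
finger_force: 12.0
```

```bash
cat > chk.py <<'E'
from h import *
import cv2,sys
n=sys.argv[1]
im=cv2.imread(f"pics/{n}.png").astype(int); g,r=im[...,1],im[...,2]
C=json.load(open(f"cam_{n}.json")); d=np.array([.135,-.991,0]); P=np.array([612.1,-45.1,0])
f=lambda u,y,z:round(float((atz(ray(C,u,y,True),z)-P)@d),2)
def cen(w,y,x0): return (w*np.arange(x0,x0+len(w))).sum()/w.sum()
for y in (212,222,230):
    w=np.clip(r[y,280:360]-g[y,280:360]-40,0,None); u=cen(w,y,280); print("red",round(u,2),f(u,y,12))
for y in (248,254,260):
    row=g[y,290:335]; w=np.clip(np.median(row)-25-row,0,None); u=cen(w,y,290); print("idx",round(u,2),f(u,y,22))
E
python3 snap.py w4 200 200 250 200 3; python3 chk.py w4; python3 chk.py w3
```

```text
7.55 [ 635.9141246  -224.62197549   28.74983569] [ 9.97644137e-01  6.86010409e-02 -3.03222319e-06 -2.68570858e-04] [ 1.54712504 -0.75307088 -1.93917794]
red 314.18 181.66
red 314.17 181.67
red 314.21 181.69
idx 313.54 181.39
idx 313.22 181.26
idx 313.08 181.2
red 308.55 181.58
red 308.6 181.59
red 308.68 181.62
idx 313.25 183.7
idx 313.22 183.69
idx 313.19 183.68
```

Request:
{"op": "carry_out", "data": {"deltas": [{"gripper": -1,"dx": 0,"dy": -0.04,"dz": 0,"ax": 0,"ay": 0,"az": 0},{"gripper": -1,"dx": 0,"dy": 0,"dz": 0,"ax": 0,"ay": 0,"az": 0},{"gripper": -1,"dx": 0,"dy": 0,"dz": 0,"ax": 0,"ay": 0,"az": 0},{"gripper": -1,"dx": 0,"dy": 0,"dz": 0,"ax": 0,"ay": 0,"az": 0},{"gripper": -1,"dx": 0,"dy": 0,"dz": 0,"ax": 0,"ay": 0,"az": 0},{"gripper": -1,"dx": 0,"dy": 0,"dz": 0,"ax": 0,"ay": 0,"az": 0},{"gripper": -1,"dx": 0,"dy": 0,"dz": 0,"ax": 0,"ay": 0,"az": 0},{"gripper": -1,"dx": 0,"dy": 0,"dz": 0,"ax": 0,"ay": 0,"az": 0}], "grip_force": 5}}

```text
time_s: 8.35
eef_pos: [635.9, -225.0, 28.7]
eef_rot: [0.998, 0.069, 0.0, -0.0]
wrist_force: [1.9, 3.5, 0.7]
width: 19.9
finger_force: 5.0
```

```bash
python3 snap.py w5 200 200 250 200 3; python3 chk.py w5
```

```text
8.4 [ 635.99198411 -225.06027138   28.7442642 ] [ 9.97641154e-01  6.86446475e-02  6.15689978e-05 -1.88938387e-04] [1.89163181 2.72016524 1.01744506]
red 313.29 181.63
red 313.26 181.62
red 313.32 181.65
idx 313.27 181.63
idx 313.21 181.61
idx 313.21 181.62
```

Request:
{"op": "carry_out", "data": {"deltas": [{"gripper": 1,"dx": 0,"dy": 0,"dz": 0,"ax": 0,"ay": 0,"az": 0},{"gripper": 1,"dx": 0,"dy": 0,"dz": 0,"ax": 0,"ay": 0,"az": 0},{"gripper": 1,"dx": 0,"dy": 0,"dz": 0,"ax": 0,"ay": 0,"az": 0},{"gripper": 1,"dx": 0,"dy": 0,"dz": 2,"ax": 0,"ay": 0,"az": 0},{"gripper": 1,"dx": 0,"dy": 0,"dz": 3,"ax": 0,"ay": 0,"az": 0},{"gripper": 1,"dx": 0,"dy": 0,"dz": 3,"ax": 0,"ay": 0,"az": 0},{"gripper": 1,"dx": 0,"dy": 0,"dz": 3,"ax": 0,"ay": 0,"az": 0},{"gripper": 1,"dx": 0,"dy": 0,"dz": 3,"ax": 0,"ay": 0,"az": 0}]}}

```text
time_s: 9.2
eef_pos: [635.3, -226.0, 169.9]
eef_rot: [0.998, 0.068, -0.0, 0.0]
wrist_force: [-0.3, 0.2, -1.0]
width: 81.7
finger_force: 0.0
```

Request:
{"op": "carry_out", "data": {"deltas": [{"gripper": 1,"dx": -1.8,"dy": 0.3,"dz": 0,"ax": 0,"ay": 0,"az": 8},{"gripper": 1,"dx": -1.8,"dy": 0.3,"dz": 0,"ax": 0,"ay": 0,"az": 8},{"gripper": 1,"dx": -1.8,"dy": 0.3,"dz": 0,"ax": 0,"ay": 0,"az": 8},{"gripper": 1,"dx": -1.8,"dy": 0.3,"dz": 0,"ax": 0,"ay": 0,"az": 8},{"gripper": 1,"dx": -1.8,"dy": 0.3,"dz": 0,"ax": 0,"ay": 0,"az": 8},{"gripper": 1,"dx": -1.8,"dy": 0.3,"dz": 0,"ax": 0,"ay": 0,"az": 8},{"gripper": 1,"dx": -1.8,"dy": 0.3,"dz": 0,"ax": 0,"ay": 0,"az": 8},{"gripper": 1,"dx": -1.8,"dy": 0.3,"dz": 0,"ax": 0,"ay": 0,"az": 8}]}}

```text
time_s: 10.0
eef_pos: [490.7, -202.0, 168.9]
eef_rot: [0.808, 0.589, -0.0, 0.0]
wrist_force: [0.6, 1.3, 0.7]
width: 88.3
finger_force: 0.0
```

Request:
{"op": "carry_out", "data": {"deltas": [{"gripper": 1,"dx": -1.8,"dy": 0.3,"dz": 0,"ax": 0,"ay": 0,"az": 8},{"gripper": 1,"dx": -1.8,"dy": 0.3,"dz": 0,"ax": 0,"ay": 0,"az": 8},{"gripper": 1,"dx": 0,"dy": 0,"dz": 0,"ax": 0,"ay": 0,"az": 8},{"gripper": 1,"dx": 0,"dy": 0,"dz": 0,"ax": 0,"ay": 0,"az": 5},{"gripper": 1,"dx": 0,"dy": 0,"dz": 0,"ax": 0,"ay": 0,"az": 0},{"gripper": 1,"dx": 0,"dy": 0,"dz": 0,"ax": 0,"ay": 0,"az": 0},{"gripper": 1,"dx": 0,"dy": 0,"dz": 0,"ax": 0,"ay": 0,"az": 0},{"gripper": 1,"dx": 0,"dy": 0,"dz": 0,"ax": 0,"ay": 0,"az": 0}]}}

```text
time_s: 10.8
eef_pos: [455.9, -195.5, 168.7]
eef_rot: [0.637, 0.771, -0.0, 0.0]
wrist_force: [-0.5, 0.3, 0.2]
width: 88.2
finger_force: 0.0
```

```bash
python3 snap.py w6 120 150 400 250 2;  python3 snap.py t6 232 205 160 120 5 top
```

```text
10.85 [ 455.91667206 -195.42443269  168.70977027] [ 6.37283028e-01  7.70629828e-01 -8.22674662e-05  4.93016977e-05] [-0.17532888 -0.46188297  0.53781827]
10.9 [ 455.90736089 -195.36887554  168.6877387 ] [ 6.37196458e-01  7.70701415e-01 -5.50334530e-05  9.92937365e-07] [0.02266929 0.25265813 0.63508128]
```

View pics/w6.png

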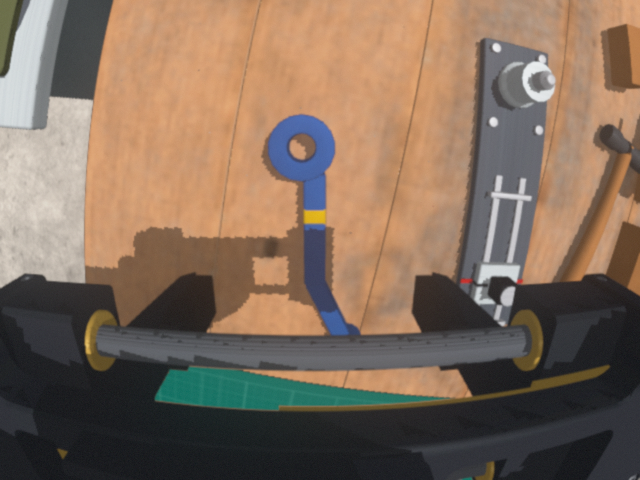

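```bash
python3 - <<'E'
from h import *
C=json.load(open("cam_w6.json")); T=json.load(open("cams0.json"))
W=lambda p:ray(C,*p,True)
Tp=lambda p:ray(T["top"],(p[0]+.5)/5-.5+232,(p[1]+.5)/5-.5+205)
for n,p,t,z in [("band",(315,217),(397,502),24),("boss",(301.5,147.5),(275,529),32),("armtop",(314.5,185),None,24),("armlow",(315.5,245),None,24),("pin",(545,80),(116,101),66)]:
    print(n,np.round(atz(W(p),z),1), tri(W(p),Tp(t)) if t else "")
E
```

```text
band [ 456.1 -194.6   24. ] (array([ 456.03760359, -194.52687376,   24.15143416]), [0.0, 0.0])
boss [ 435.5 -141.5   32. ] (array([ 435.84388392, -141.99867921,   27.68281212]), [0.5, 0.5])
armtop [ 450.8 -169.2   24. ] 
armlow [ 460.9 -217.6   24. ] 
pin [604.4 -46.1  66. ] (array([616.07682208, -41.02895716,  48.45052699]), [0.8, 0.8])
```

Request:
{"op": "carry_out", "data": {"deltas": [{"gripper": 1,"dx": 0,"dy": 0.08,"dz": -3,"ax": 0,"ay": 0,"az": 0},{"gripper": 1,"dx": 0,"dy": 0,"dz": -3,"ax": 0,"ay": 0,"az": 0},{"gripper": 1,"dx": 0,"dy": 0,"dz": -3,"ax": 0,"ay": 0,"az": 0},{"gripper": 1,"dx": 0,"dy": 0,"dz": -3,"ax": 0,"ay": 0,"az": 0},{"gripper": 0.5,"dx": 0,"dy": 0,"dz": -2,"ax": 0,"ay": 0,"az": 0},{"gripper": 0.2,"dx": 0,"dy": 0,"dz": -1.4,"ax": 0,"ay": 0,"az": 0},{"gripper": 0,"dx": 0,"dy": 0,"dz": -0.8,"ax": 0,"ay": 0,"az": 0},{"gripper": 0,"dx": 0,"dy": 0,"dz": 0,"ax": 0,"ay": 0,"az": 0}], "grip_force": 10}}

```text
time_s: 11.7
eef_pos: [455.7, -194.5, 6.2]
eef_rot: [0.637, 0.771, -0.0, -0.0]
wrist_force: [-0.6, 0.3, 0.3]
width: 58.1
finger_force: 0.0
```

Request:
{"op": "carry_out", "data": {"deltas": [{"gripper": -0.2,"dx": 0,"dy": 0,"dz": 0,"ax": 0,"ay": 0,"az": 0},{"gripper": -0.4,"dx": 0,"dy": 0,"dz": 0,"ax": 0,"ay": 0,"az": 0},{"gripper": -0.5,"dx": 0,"dy": 0,"dz": 0,"ax": 0,"ay": 0,"az": 0},{"gripper": -1,"dx": 0,"dy": 0,"dz": 0,"ax": 0,"ay": 0,"az": 0},{"gripper": -1,"dx": 0,"dy": 0,"dz": 0,"ax": 0,"ay": 0,"az": 0},{"gripper": -1,"dx": 0,"dy": 0,"dz": 0,"ax": 0,"ay": 0,"az": 0},{"gripper": -1,"dx": 0,"dy": 0,"dz": 0,"ax": 0,"ay": 0,"az": 0},{"gripper": -1,"dx": 0,"dy": 0,"dz": 0,"ax": 0,"ay": 0,"az": 0}]}}

```text
time_s: 12.5
eef_pos: [456.2, -194.7, 7.1]
eef_rot: [0.637, 0.771, 0.0, 0.0]
wrist_force: [0.2, -0.4, 5.2]
width: 17.8
finger_force: 10.0
```

Request:
{"op": "carry_out", "data": {"deltas": [{"gripper": -0.3,"dx": 0,"dy": 0,"dz": 0,"ax": 0,"ay": 0,"az": 0},{"gripper": -0.3,"dx": 0,"dy": 0,"dz": -0.2,"ax": 0,"ay": 0,"az": 0},{"gripper": -0.3,"dx": 0,"dy": 0,"dz": -0.2,"ax": 0,"ay": 0,"az": 0},{"gripper": -0.3,"dx": 0,"dy": 0,"dz": 0,"ax": 0,"ay": 0,"az": 0},{"gripper": -1,"dx": 0,"dy": 0,"dz": 0,"ax": 0,"ay": 0,"az": 0},{"gripper": -1,"dx": 0,"dy": 0,"dz": 0,"ax": 0,"ay": 0,"az": 0},{"gripper": -1,"dx": 0,"dy": 0,"dz": 0,"ax": 0,"ay": 0,"az": 0},{"gripper": -1,"dx": 0,"dy": 0,"dz": 0,"ax": 0,"ay": 0,"az": 0}], "grip_force": 35}}

```text
time_s: 13.3
eef_pos: [455.9, -194.6, 2.7]
eef_rot: [0.637, 0.771, 0.0, 0.0]
wrist_force: [0.7, 0.1, -1.5]
width: 17.8
finger_force: 35.0
```

Request:
{"op": "carry_out", "data": {"deltas": [{"gripper": -1,"dx": 0,"dy": 0,"dz": 0,"ax": 0,"ay": 0,"az": 0},{"gripper": -1,"dx": 0,"dy": 0,"dz": 0.5,"ax": 0,"ay": 0,"az": 0},{"gripper": -1,"dx": 0,"dy": 0,"dz": 1,"ax": 0,"ay": 0,"az": 0},{"gripper": -1,"dx": 0,"dy": 0,"dz": 2,"ax": 0,"ay": 0,"az": 0},{"gripper": -1,"dx": 0,"dy": 0,"dz": 3,"ax": 0,"ay": 0,"az": 0},{"gripper": -1,"dx": 0,"dy": 0,"dz": 3,"ax": 0,"ay": 0,"az": 0},{"gripper": -1,"dx": 0,"dy": 0,"dz": 3,"ax": 0,"ay": 0,"az": 0},{"gripper": -1,"dx": 0,"dy": 0,"dz": 0,"ax": 0,"ay": 0,"az": 0}]}}

```text
time_s: 14.1
eef_pos: [457.4, -195.4, 131.3]
eef_rot: [0.637, 0.771, 0.001, 0.003]
wrist_force: [0.6, -0.7, -5.4]
width: 17.7
finger_force: 35.0
```

Request:
{"op": "carry_out", "data": {"deltas": [{"gripper": -1,"dx": 1.0,"dy": 0.6,"dz": 0,"ax": 0,"ay": 0,"az": -1},{"gripper": -1,"dx": 2.0,"dy": 1.2,"dz": 0,"ax": 0,"ay": 0,"az": -2},{"gripper": -1,"dx": 2.5,"dy": 1.5,"dz": 0,"ax": 0,"ay": 0,"az": -2.5},{"gripper": -1,"dx": 2.5,"dy": 1.5,"dz": 0,"ax": 0,"ay": 0,"az": -2.5},{"gripper": -1,"dx": 2.5,"dy": 1.5,"dz": 0,"ax": 0,"ay": 0,"az": -2.5},{"gripper": -1,"dx": 2.5,"dy": 1.5,"dz": 0,"ax": 0,"ay": 0,"az": -2.5},{"gripper": -1,"dx": 2.0,"dy": 1.1,"dz": 0,"ax": 0,"ay": 0,"az": -2},{"gripper": -1,"dx": 1.0,"dy": 0.6,"dz": 0,"ax": 0,"ay": 0,"az": -0.7}]}}

```text
time_s: 14.9
eef_pos: [617.2, -96.1, 125.5]
eef_rot: [0.736, 0.677, 0.0, -0.001]
wrist_force: [-1.1, 0.1, -4.6]
width: 17.8
finger_force: 35.0
```

Request:
{"op": "carry_out", "data": {"deltas": [{"gripper": -1,"dx": 0,"dy": 0,"dz": 0,"ax": 0,"ay": 0,"az": 0},{"gripper": -1,"dx": 0,"dy": 0,"dz": 0,"ax": 0,"ay": 0,"az": 0},{"gripper": -1,"dx": 0,"dy": 0,"dz": 0,"ax": 0,"ay": 0,"az": 0},{"gripper": -1,"dx": 0,"dy": 0,"dz": 0,"ax": 0,"ay": 0,"az": 0},{"gripper": -1,"dx": 0,"dy": 0,"dz": 0,"ax": 0,"ay": 0,"az": 0},{"gripper": -1,"dx": 0,"dy": 0,"dz": 0,"ax": 0,"ay": 0,"az": 0},{"gripper": -1,"dx": 0,"dy": 0,"dz": 0,"ax": 0,"ay": 0,"az": 0},{"gripper": -1,"dx": 0,"dy": 0,"dz": 0,"ax": 0,"ay": 0,"az": 0}]}}

```text
time_s: 15.7
eef_pos: [615.9, -99.6, 127.8]
eef_rot: [0.736, 0.677, 0.0, 0.0]
wrist_force: [-0.2, -0.2, -5.1]
width: 17.7
finger_force: 35.0
```

```bash
python3 snap.py s7 242 188 145 120 5 scene; python3 snap.py t7 232 190 160 80 5 top; python3 snap.py w7 200 0 240 320 2 wrist; python3 - <<'E'
import cv2,numpy as np
a=cv2.imread("pics/s7c.png")[:500]; b=cv2.imread("pics/t7c.png"); w=cv2.imread("pics/w7.png")[60:360,120:520]
a=cv2.resize(cv2.imread("pics/s7.png")[190:280,270:390],None,fx=3.333,fy=3.333,interpolation=cv2.INTER_CUBIC)[:300,:400]
b=cv2.resize(cv2.imread("pics/t7.png")[195:265,220:380],None,fx=5,fy=5,interpolation=cv2.INTER_CUBIC)[:300,:800]
out=np.zeros((600,800,3),np.uint8); out[:a.shape[0],:a.shape[1]]=a; out[:300,400:]=w; out[300:300+b.shape[0],:b.shape[1]]=b
cv2.imwrite("pics/m7.png",out)
E
```

```text
15.75 [615.86560273 -99.60016214 127.79180248] [7.36348697e-01 6.76602239e-01 7.21006252e-05 1.88673560e-05] [ 0.48852285  0.01900991 -5.58221578]
15.8 [615.88640197 -99.62794201 127.78628322] [7.36340041e-01 6.76611660e-01 5.61376502e-05 4.28653418e-05] [ 0.15952671  0.2675549  -5.25935812]
15.85 [615.89681666 -99.59083492 127.76342613] [7.36343679e-01 6.76607700e-01 6.72025440e-05 2.84534843e-05] [ 0.72560718 -0.02017427 -4.22370913]
```

View pics/m7.png

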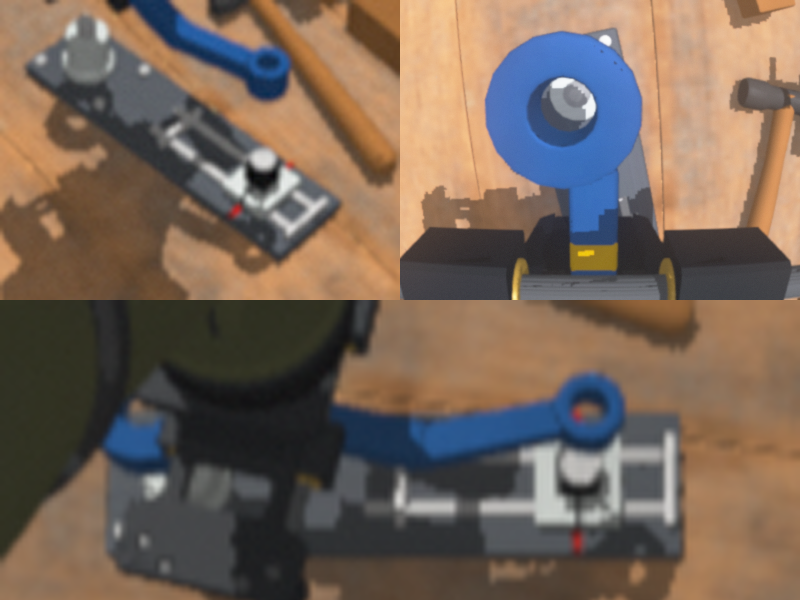

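```bash
python3 - <<'E'
from h import *
L=lambda n:json.load(open(f"cam_{n}.json"))
S=ray(L("s7"),(268.5)/3.3333-.5+270,60.5/3.3333-.5+190); T=ray(L("t7"),588.5/5-.5+220,105.5/5-.5+195)
print("eye",tri(S,T),atz(S,151),atz(T,151))
W=L("w7")
for n,p,z in [("boss outer",(284,170),157),("boss hole top",(281.5,166),157),("pin",(296,154),66)]:print(n,atz(ray(W,*p,True),z))
for n,p in [("pad",(580,461)),]:
    print(n,atz(ray(L("t7"),(p[0]+.5)/5-.5+220,(p[1]-300+.5)/5-.5+195),48))
# predicted from TCP
a=np.radians(2*np.degrees(np.arctan2(.6766,.73634))-90-90); c,s=np.cos(a),np.sin(a); print(np.degrees(a))
for q in [(-55.5,-10),(124,30)]: print(615.9+c*q[0]-s*q[1],-99.6+s*q[0]+c*q[1])
E
python3 - <<'E'
import cv2
im=cv2.imread("pics/w7.png")[80:250,190:370]
cv2.imwrite("pics/w7d.png",cv2.resize(im,None,fx=3.5,fy=3.5,interpolation=cv2.INTER_CUBIC))
E
```

```text
eye (array([ 635.35433173, -224.91057226,  151.16733369]), [0.0, 0.0]) [ 635.44696715 -224.7895366   151.        ] [ 635.41569055 -224.91829345  151.        ]
boss outer [610.63601074 -42.65760256 157.        ]
boss hole top [609.97186366 -41.31443446 157.        ]
pin [610.20056877 -42.87278888  66.        ]
pad [ 637.69625472 -225.38765854   48.        ]
-94.84211987975472
610.6204649447347 -43.45397155986698
635.3260460196436 -225.68976459666615
```

View pics/w7d.png

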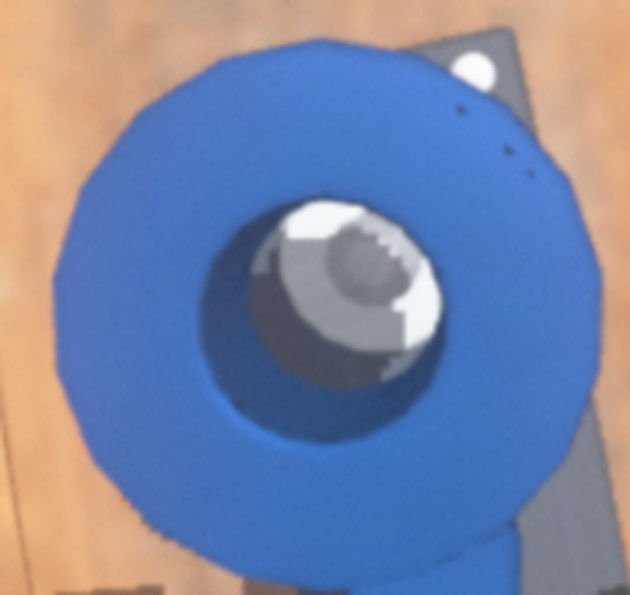

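Request:
{"op": "carry_out", "data": {"deltas": [{"gripper": -1,"dx": 0.08,"dy": 0,"dz": -0.3,"ax": 0,"ay": 0,"az": 0},{"gripper": -1,"dx": 0,"dy": 0,"dz": -0.6,"ax": 0,"ay": 0,"az": 0},{"gripper": -1,"dx": 0,"dy": 0,"dz": -0.8,"ax": 0,"ay": 0,"az": 0},{"gripper": -1,"dx": 0,"dy": 0,"dz": -0.7,"ax": 0,"ay": 0,"az": 0},{"gripper": -1,"dx": 0,"dy": 0,"dz": -0.5,"ax": 0,"ay": 0,"az": 0},{"gripper": -1,"dx": 0,"dy": 0,"dz": 0,"ax": 0,"ay": 0,"az": 0},{"gripper": -1,"dx": 0,"dy": 0,"dz": 0,"ax": 0,"ay": 0,"az": 0},{"gripper": -1,"dx": 0,"dy": 0,"dz": 0,"ax": 0,"ay": 0,"az": 0}]}}

```text
time_s: 16.65
eef_pos: [617.0, -99.7, 99.0]
eef_rot: [0.736, 0.677, 0.0, 0.0]
wrist_force: [-0.6, 0.8, -5.6]
width: 17.7
finger_force: 35.0
```

Request:
{"op": "carry_out", "data": {"deltas": [{"gripper": -1,"dx": 0,"dy": 0,"dz": 0,"ax": 0,"ay": 0,"az": 0},{"gripper": -1,"dx": 0,"dy": 0,"dz": 0,"ax": 0,"ay": 0,"az": 0},{"gripper": -1,"dx": 0,"dy": 0,"dz": 0,"ax": 0,"ay": 0,"az": 0},{"gripper": -1,"dx": 0,"dy": 0,"dz": 0,"ax": 0,"ay": 0,"az": 0},{"gripper": -1,"dx": 0,"dy": 0,"dz": 0,"ax": 0,"ay": 0,"az": 0},{"gripper": -1,"dx": 0,"dy": 0,"dz": 0,"ax": 0,"ay": 0,"az": 0},{"gripper": -1,"dx": 0,"dy": 0,"dz": 0,"ax": 0,"ay": 0,"az": 0},{"gripper": -1,"dx": 0,"dy": 0,"dz": 0,"ax": 0,"ay": 0,"az": 0}]}}

```text
time_s: 17.45
eef_pos: [616.7, -99.6, 98.7]
eef_rot: [0.736, 0.677, 0.0, 0.0]
wrist_force: [0.5, 0.8, -5.3]
width: 17.5
finger_force: 35.0
```

```bash
python3 snap.py s8 270 190 120 90 3 scene; python3 snap.py t8 232 190 160 80 5 top; python3 snap.py w8 200 0 240 320 2 wrist; python3 - <<'E'
import cv2,numpy as np
a=cv2.resize(cv2.imread("pics/s8.png")[190:265,280:380],None,fx=4,fy=4,interpolation=cv2.INTER_CUBIC)
w=cv2.resize(cv2.imread("pics/w8.png")[80:230,195:395],None,fx=2,fy=2,interpolation=cv2.INTER_CUBIC)
b=cv2.resize(cv2.imread("pics/t8.png")[195:255,220:380],None,fx=5,fy=5,interpolation=cv2.INTER_CUBIC)
cv2.imwrite("pics/m8.png",np.vstack([np.hstack([a,w]),b]))
E
```

```text
17.5 [616.68748386 -99.61321221  98.72076482] [7.36350627e-01 6.76600142e-01 3.78598433e-05 2.00777529e-05] [ 1.50316452e-01  2.03881624e-03 -3.83471276e+00]
17.55 [616.67535586 -99.62813099  98.73932312] [7.36341041e-01 6.76610575e-01 2.84211553e-05 2.43478081e-05] [-0.67719238 -0.28102242 -4.9620514 ]
17.6 [616.69118526 -99.63911878  98.74764022] [7.36351889e-01 6.76598768e-01 3.16373788e-05 4.51276562e-05] [-0.6185065   0.39480734 -5.40625712]
```

View pics/m8.png

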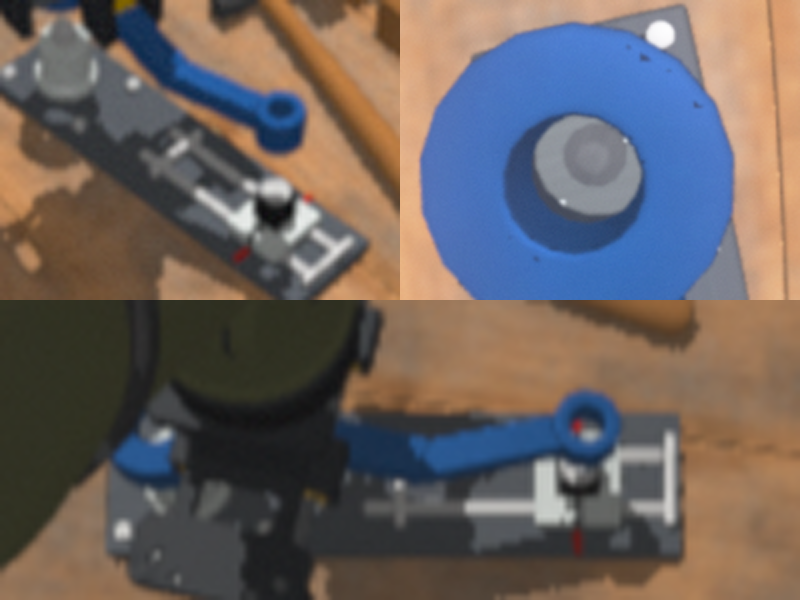

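```bash
python3 - <<'E'
from h import *
L=lambda n:json.load(open(f"cam_{n}.json"))
S=ray(L("s8"),349.9,216.4); T=ray(L("t8"),337.2,219.2)
print("eye",tri(S,T))
for n,p,z in [("boss outer",(283.3,169.8),128),("boss hole",(281.8,171.3),128),("pin",(292.3,156.3),66)]:print(n,atz(ray(L("w8"),*p,True),z))
# pad: scene & top
Sp=ray(L("s8"),280+274.5/4-.5,190+187.5/4-.5); Tp=ray(L("t8"),220+580.5/5-.5,195+165.5/5-.5)
print("pad",tri(Sp,Tp),atz(Sp,48),atz(Tp,48))
E
```

```text
eye (array([ 635.44261068, -226.11617045,  123.07439452]), [0.0, 0.0])
boss outer [611.22390089 -42.59252486 128.        ]
boss hole [610.70334808 -43.02364691 128.        ]
pin [610.61833353 -42.27149926  66.        ]
pad (array([ 634.56656692, -225.50641527,   52.10722459]), [0.2, 0.2]) [ 636.6748507  -222.89717566   48.        ] [ 635.82699846 -225.63535702   48.        ]
```

```bash
python3 -c "
from station import r
print(r.hand_in())"
```

```text
the job is handed in; nothing more can be done
None
```

I slid the rest post until its index line met the red line (within about 0.1 mm by the wrist camera). The arm now holds the lever level, its underside about 3 cm above the pin tip; by the cameras the boss hole is over the pin and the eye over the rest post, each to within about 1 mm. I handed the job in at 17.6 s on the robot's clock; the hand-in returned no verdict.

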